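# Space the tray dividers with the setting block

## Robot

A 7-joint arm with a two-finger parallel gripper is mounted at the origin on a cart in front of the work surface, level with it; the furniture and walls round the work are solid. World frame = base frame: x ahead of the robot, y to its left, z up, the work surface at z = 0. Lengths are in m, angles in rad, forces in N, time in s.
With the tool pointing down it reaches from about 0.4 to 0.9 m from the base axis. Payload 5.6 kg.
Tool frame: the origin (TCP) lies midway between the tips of the shut fingers; the grasp point (between the pads) lies 19 mm behind it; z points along the fingers, y is the line along which they close (so a half turn about z gives the same grasp; the last joint's range is limited). The gripper opens to 92 mm and grips with 3 to 60 N. Pads are 20 mm wide; open, the fingers measure 128 mm over their backs; the gripper's body (75 mm by 189 mm) begins 69 mm behind the grasp point.
Start: joints at [1.27, 0.468, -0.012, 1.603, 0.006, 1.071, -0.056], TCP at [0.166, -0.629, 0.215] pointing down, gripper open.
Joint ranges: [-2.53, 2.53], [-0.31, 2.02], [-1.57, 1.55], [0.28, 2.44], [-1.29, 4.43], [0.15, 1.84], [-2.92, 2.92]. Speed limits (rad/s): [2.57, 2.57, 3.14, 3.14, 3.14, 3.14, 3.14].

## Interface

Orientations are given as a 3x3 rotation matrix whose columns are the frame's x, y, z axes.
In Python, from station import env, effector, solver, viewer, workorder, search_frame, tip_of gives the robot as it stands. Calls block until the motion is done:
- env.reach(position, orientation): joint-space move of the TCP to a pose.
- env.movel(position, frame=None, rate=0.15): straight line of the TCP; frame=None keeps the orientation; rate is the mean speed in m/s.
- env.goto_joints(angles): joint-space move.
- effector.release() and effector.grasp(squeeze=None): open the fingers fully, or close them until they stop; squeeze is the grip in N (None keeps the last).
- env.pause(seconds).
- solver.inverse_kinematics(position, orientation): joint angles nearest the present ones, or None.
- env.sense(): the state.
- viewer.read_camera(name): name is "scene" or "top"; returns (picture, depth): 384x512x3 uint8, red, green, blue; 384x512 float32, m along the optical axis (not along the pixel's ray), 0 where there is no reading.
- viewer.camera_info(name): a dict with "intrinsics" (3x3 intrinsics, pixels), "eye" and "rotation" of the camera in the world. Camera axes: x right, y up, looking along -z (the intrinsics and any distortion apply to the point x, -y, -z); pixel columns grow to the right and rows downward; lengths in m; the calibration is good to about 2 mm. A picture is of the moment at which its call begins. camera_info takes no time and is no camera call.
A pose or a line that the arm cannot do raises env.PlanningError and nothing moves.
- workorder.finish_job(): hands the job in; it is judged then, once.
Trained networks look in the newest picture that a camera, given by its name, has taken for a name from the list of things; names that differ only in an ending like _2 or _b are one class to them, and where a whole thing is asked for, a point or a joint stands for the part that bears it (a point fixed in the world has none). Each returns a list of dicts, best first, with "score" (0 to 1); they miss things now and then, are a little off and sometimes report something else, mostly with a low value. They report only what shows in the picture. A call takes as long as a camera call. They do not tell look-alikes from the thing itself.
- search_frame(camera, name): "at" ([x, y, z] in m, in world coordinates, good to about 4 mm: the middle of the surface that is visible of it).
- tip_of(camera, name): "at" ([x, y, z] in m, in world coordinates, good to about 4 mm: a listed point, or the origin of a listed thing).
The state is a dict: "t": time; "joint_positions": joint angles; "joint_velocities": joint speeds; "tau": joint torques, N m; "ee_pos": TCP position; "tcp_rot": TCP orientation; "wrist_force": force on the tool from outside, world axes, zero at the start; "moment": the same for the moment, N m; "gripper_width": finger opening in m; "grasp_force": force on a finger pad.
Only numpy, scipy, OpenCV 4.12 (cv2) and the standard library are available. Lean on these libraries where they do the work, as an engineer would, in place of code of your own. Each camera call takes 0.05 s, during which the arm holds its last target. There are 200 camera calls.

## Task

Take the orange setting block out of its sloping rest and use it to space the three white dividers of the tray equally, starting from the blue end wall: hook its slot over each divider in turn, thick leg towards the blue wall, and draw the divider along until the thick leg just meets the wall or the divider before. Move the dividers only with the block, not with the fingers and without shoving those already set. Then put the block back in its rest as you found it, and leave everything else standing where it is.

Things in the scene. Friction and masses are not known exactly. Their poses are not given: they have to be found in the camera images.
- tray: Grey tray fixed to the bench, 292 mm long (its y), 112 wide (its x). Origin: centre of its underside, z up. Floor top 6 mm up. End walls 6 mm thick, 50 high; the blue one at +y is the reference, inner face at y = +140 mm; the other inner face is at y = -140. Long sides open, a steel rod along each at x = +-49 mm, z = 18.
- tray_blue_face (a point): Point on the foot of the blue wall's inner face, mid-width, at floor level: (0, 140, 6) mm in the tray's frame.
- divider_1: Divider nearest the blue wall: white blade 6 mm thick (y), 82 wide (x), 44 high, top edge rounded, with a black shoe 22 x 16 x 16 mm on each rod. Slides along the tray's y with about 3 N friction, stays where left. Origin: middle of the blade's bottom edge, on the tray floor; axes parallel to the tray's. Proper place: y = +99 mm in the tray (clear gap 38 mm to the blue wall).
- divider_2: Second divider, same as the first. Proper place: clear gap 38 mm (44 mm centre to centre) from divider_1, on its -y side.
- divider_3: Third divider, same again; proper place 44 mm centre to centre from divider_2, on its -y side. Beyond it a small bottle stands in the end bay.
- block: Setting block, loose, 80 to 170 g: orange fork. z up along its handle; y along the tray's y in use. Origin: middle of the slot, level with the feet. Thick leg y = +4 to +40 mm, thin leg -12 to -4 (slot 8 wide); legs x = +-20; slot roof z = 34, bridge top z = 52. Drawn along until it touches, the thin leg pulls the divider and the gap comes to 38 mm.
- block_handle (a point): Grip point on the block's black handle, at (0, 14, 82) mm in the block's frame. Handle 20 mm thick (y, pinch across this), 30 wide (x), from z = 52 to 106 of the block. At the start it leans 30 degrees from vertical, away from the robot (to the rest's +x).
- rest: Aluminium V rest fixed to the bench, dark base 110 x 86 mm. Origin: centre of its underside. The block lies with its +x face on the sloping back plate, feet on a ledge, turned +0.52 rad about the rest's y: block z along (0.497, 0, 0.868) of the rest. Side cheeks, up to 36 mm along the block's z, leave about 5 mm each side. Draw it out and lay it back along the block's z.
- rest_seat (a point): Where the block's origin lies when it is in its rest: (-18, -14, 30) mm in the rest's frame.
- marker_green: Bystander: green marker standing up, 25 mm thick, 112 high; origin under its foot.
- vial_5: Bystander: clear tube with orange cap standing up, 24 mm, 103 high; origin under its foot.
- bottle_small: Bystander: clear bottle with blue cap, 69 mm, 117 high; origin under its foot.
- vial_3: Bystander: small clear bottle with blue cap, 45 mm, 107 high; origin under its foot.
- jar_stopper: Bystander: beige bottle with black stopper, 56 mm, 160 high; origin under its foot.
- forceps: Bystander: steel forceps lying flat, 23 x 133 x 11 mm.
- carton_small: Bystander: small white and blue carton, 34 x 79 x 46 mm.
- reagent_vial_2: Bystander: small cream bottle with white cap standing in the tray's end bay beyond the third divider, 32 mm, 72 high; origin under its foot.
Things that resemble listed ones, but are neither listed nor needed, are in the scene too. There is more than one size of the block; the job needs the largest.

How it is judged:
By the outcome, as a careful person would: the job done as asked, in the order asked, and still so for the second after the job is handed in, with the robot touching nothing.
It also fails if it takes over 70 s, if anything falls off the work surface, if the arm or the gripper's body presses on something with over 40 N, if the wrist force passes 120 N, or if a joint passes its speed limit or range.

## Working session

There is one attempt and no reset: what is moved stays moved. The work goes in short steps, each a Python script; the robot and the scene stay as the last script left them, time stands still between calls to the robot, and variables do not carry over. Pictures are saved under pics/ and viewed, at most 10 in all, crops included, and the job is handed in when it is done.

```bash
mkdir -p pics; ls; cat > h.py <<'E'
import numpy as np, cv2
from station import env, effector, solver, viewer, workorder, search_frame, tip_of
def cloud(cam):
    rgb,d=viewer.read_camera(cam); i=viewer.camera_info(cam); K=np.array(i["intrinsics"])
    v,u=np.mgrid[:384,:512]
    if any(k not in("intrinsics","eye","rotation") for k in i): print({k:i[k] for k in i if k not in("intrinsics","eye","rotation")})
    x=(u-K[0,2])/K[0,0]*d; y=(v-K[1,2])/K[1,1]*d
    P=np.stack([x,-y,-d],-1)@np.array(i["rotation"]).T+np.array(i["eye"])
    P[d==0]=np.nan
    return rgb,P
def save(n,im): cv2.imwrite("pics/"+n,im[...,::-1])
E
python3 - <<'E'
from h import *
ims=[]
for c in("scene","top"):
    rgb,P=cloud(c); ims.append(rgb); np.save(c+".npy",P); np.save(c+"_rgb.npy",rgb)
    print(c,{k:np.round(v,3).tolist() for k,v in viewer.camera_info(c).items() if k!="rotation"})
    for n in("block","block_handle","rest","rest_seat","tray","tray_blue_face","divider_1","reagent_vial_2"):
        print(n,[(np.round(r["at"],3).tolist(),round(r["score"],2)) for r in tip_of(c,n)][:5])
    save(c+"0.png",cv2.resize(rgb,(800,600),interpolation=cv2.INTER_CUBIC))
print(env.sense()["t"])
E
```

```text
pics
scene {'intrinsics': [[456.589, 0.0, 255.23], [0.0, 456.589, 192.376], [0.0, 0.0, 1.0]], 'eye': [-0.165, 0.999, 0.958]}
block [([0.52, -0.2, 0.029], 0.7), ([0.472, -0.31, 0.017], 0.49), ([0.437, -0.117, 0.014], 0.46)]
block_handle [([0.558, -0.183, 0.1], 0.69), ([0.38, -0.093, 0.013], 0.69), ([0.529, -0.34, 0.015], 0.55)]
rest [([0.534, -0.188, 0.0], 0.74), ([0.372, -0.485, -0.003], 0.35)]
rest_seat [([0.515, -0.204, 0.035], 0.85)]
tray [([0.523, 0.186, 0.001], 0.72)]
tray_blue_face [([0.539, 0.324, 0.003], 0.62)]
divider_1 [([0.518, 0.138, 0.006], 0.81), ([0.527, 0.194, 0.009], 0.63), ([0.532, 0.268, 0.009], 0.61)]
reagent_vial_2 [([0.499, 0.066, 0.011], 0.48)]
top {'intrinsics': [[445.66, 0.0, 253.865], [0.0, 445.66, 192.429], [0.0, 0.0, 1.0]], 'eye': [0.341, -0.027, 1.915]}
block [([0.477, -0.313, 0.018], 0.69), ([0.386, 0.452, -0.002], 0.69), ([0.518, -0.206, 0.022], 0.57), ([0.429, -0.122, 0.017], 0.46)]
block_handle [([0.557, -0.183, 0.101], 0.61), ([0.522, -0.34, 0.015], 0.5), ([0.38, -0.094, 0.013], 0.48)]
rest [([0.532, -0.189, -0.0], 0.83)]
rest_seat [([0.52, -0.203, 0.027], 0.78), ([0.503, 0.072, 0.004], 0.22)]
tray [([0.694, 0.112, 0.003], 0.75), ([0.521, 0.182, -0.001], 0.74)]
tray_blue_face [([0.531, 0.325, 0.007], 0.89), ([0.59, 0.002, 0.003], 0.72)]
divider_1 [([0.518, 0.183, 0.001], 0.74), ([0.525, 0.199, 0.011], 0.61), ([0.517, 0.141, 0.005], 0.54), ([0.526, 0.267, 0.01], 0.44)]
reagent_vial_2 [([0.5, 0.069, 0.003], 0.41), ([0.527, 0.269, 0.009], 0.36)]
0.9
```

View pics/scene0.png

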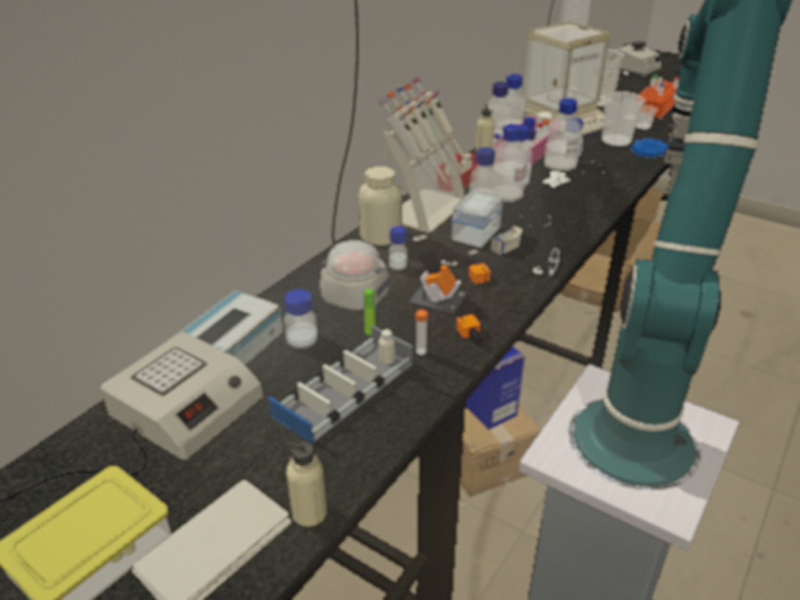

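View pics/top0.png

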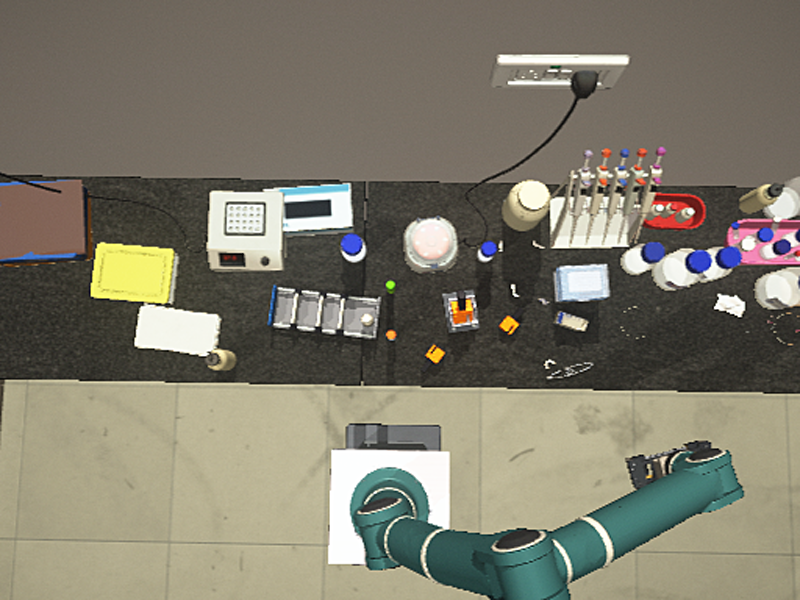

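```bash
python3 - <<'E'
import numpy as np,cv2
S=np.load("scene.npy");T=np.load("top.npy");sr=np.load("scene_rgb.npy");tr=np.load("top_rgb.npy")
a=cv2.resize(tr[170:235,160:320],(800,325),interpolation=cv2.INTER_CUBIC)
b=cv2.resize(sr[160:290,165:315],(800,693),interpolation=cv2.INTER_CUBIC)[:,:]
b=cv2.resize(b,(317,275))
c=cv2.resize(sr[165:205,255:320],(480,275),interpolation=cv2.INTER_CUBIC)
cv2.imwrite("pics/crop1.png",np.vstack([a,np.hstack([b,c,np.zeros((275,3,3),np.uint8)])])[...,::-1])
for n,P,I in(("scene",S,sr),("top",T,tr)):
    hsv=cv2.cvtColor(I,cv2.COLOR_RGB2HSV).astype(int); x,y,z=[P[...,i] for i in range(3)]
    tray=(abs(x-.52)<.08)&(y>.03)&(y<.36)
    m=tray&(z>.04)&(z<.056)&(hsv[...,1]<60)&(hsv[...,2]>150)&(y>.1)&(y<.31)
    print(n,"white",m.sum())
    lab,st=cv2.connectedComponentsWithStats(m.astype(np.uint8))[1:3]
    for k in range(1,lab.max()+1):
        q=P[lab==k]
        if len(q)<8: continue
        p=np.polyfit(q[:,0],q[:,1],1); print(" div n",len(q),"mean",q.mean(0).round(4),"y@.525",np.polyval(p,.525).round(4),"slope",p[0].round(3),"y rng",q[:,1].min().round(3),q[:,1].max().round(3),"x",q[:,0].min().round(3),q[:,0].max().round(3),"zmax",q[:,2].max().round(4))
    m=tray&(hsv[...,0]>95)&(hsv[...,0]<125)&(hsv[...,1]>120)&(y>.28)
    q=P[m];p=np.polyfit(q[:,0],q[:,1],1);print(" blue n",len(q),q.mean(0).round(4),p.round(4),"zmax",q[:,2].max(),"y",np.percentile(q[:,1],[2,50,98]).round(4),"x",q[:,0].min(),q[:,0].max())
    near=(abs(x-.535)<.09)&(abs(y+.19)<.07)
    o=near&(hsv[...,0]<16)&(hsv[...,1]>150)&(hsv[...,2]>90)
    q=P[o];print(" orange n",len(q),q.mean(0).round(4),q.min(0).round(3),q.max(0).round(3))
    # plane
    for lbl,mm in(("orange",o),("metal",near&(z>.02)&(hsv[...,1]<60)&(hsv[...,2]>120))):
        q=P[mm]
        if len(q)<6: continue
        u,s,vt=np.linalg.svd(q-q.mean(0));print(lbl,len(q),q.mean(0).round(3),"normal",vt[2].round(3),"sv",s.round(4))
    h=near&(z>.06)&(hsv[...,2]<80);q=P[h];print(" handle n",len(q),q.mean(0).round(4) if len(q) else 0)
    if len(q): print(q.min(0).round(3),q.max(0).round(3))
    base=near&(z<.02)&(z>.004);q=P[base];print(" base n",len(q), cv2.minAreaRect((q[:,:2]*1000).astype(np.float32)), "z",np.median(q[:,2]))
    big=(x>.5)&(x<.78)&(y>-.35)&(y<.0)&(z>.12);q=P[big];print(" tall n",len(q),(q.min(0).round(3),q.max(0).round(3)) if len(q) else 0)
E
```

```text
scene white 185
 div n 59 mean [0.516  0.142  0.0481] y@.525 0.141 slope -0.111 y rng 0.132 0.148 x 0.477 0.559 zmax 0.0549
 div n 62 mean [0.5227 0.2002 0.0482] y@.525 0.1999 slope -0.11 y rng 0.191 0.21 x 0.482 0.564 zmax 0.0543
 div n 64 mean [0.5299 0.268  0.048 ] y@.525 0.2685 slope -0.102 y rng 0.262 0.274 x 0.492 0.571 zmax 0.0541
 blue n 246 [0.5335 0.3311 0.033 ] [-0.1088  0.3891] zmax 0.05428176916523275 y [0.3238 0.3314 0.337 ] x 0.4824450869845519 0.5893469349685568
 orange n 188 [ 0.5145 -0.1739  0.0603] [ 0.446 -0.215 -0.003] [ 0.552 -0.123  0.09 ]
orange 188 [ 0.515 -0.174  0.06 ] normal [ 0.62  -0.407 -0.671] sv [0.3919 0.264  0.1538]
metal 134 [ 0.523 -0.16   0.044] normal [ 0.474 -0.3   -0.828] sv [0.2793 0.1736 0.0997]
 handle n 130 [ 0.5511 -0.1733  0.1053]
[ 0.529 -0.192  0.077] [ 0.577 -0.161  0.127]
 base n 253 ((529.64404296875, -181.13290405273438), (183.0719451904297, 99.29249572753906), 14.18149471282959) z 0.006432103111165266
 tall n 259 (array([ 0.545, -0.35 ,  0.12 ]), array([ 0.78 , -0.054,  0.187]))
top white 90
 div n 32 mean [0.5266 0.2664 0.049 ] y
[... 292 characters left out ...]
n 70 [0.5366 0.3268 0.0403] [-0.0974  0.3791] zmax 0.06142864650467472 y [0.3212 0.3267 0.3333] x 0.48199756496874196 0.5919430420734101
 orange n 85 [ 0.5177 -0.1857  0.0654] [ 0.498 -0.212  0.029] [ 0.561 -0.158  0.098]
orange 85 [ 0.518 -0.186  0.065] normal [-0.707 -0.522  0.478] sv [0.1612 0.1408 0.0824]
metal 89 [ 0.524 -0.186  0.05 ] normal [ 0.414  0.096 -0.905] sv [0.2849 0.2421 0.0679]
 handle n 55 [ 0.5519 -0.179   0.1111]
[ 0.528 -0.19   0.083] [ 0.579 -0.167  0.137]
 base n 251 ((535.0054931640625, -188.8807830810547), (177.53343200683594, 138.22718811035156), 0.729929506778717) z 0.006915818188397482
 tall n 250 (array([ 0.549, -0.35 ,  0.12 ]), array([ 0.78 , -0.051,  0.16 ]))
```

View pics/crop1.png

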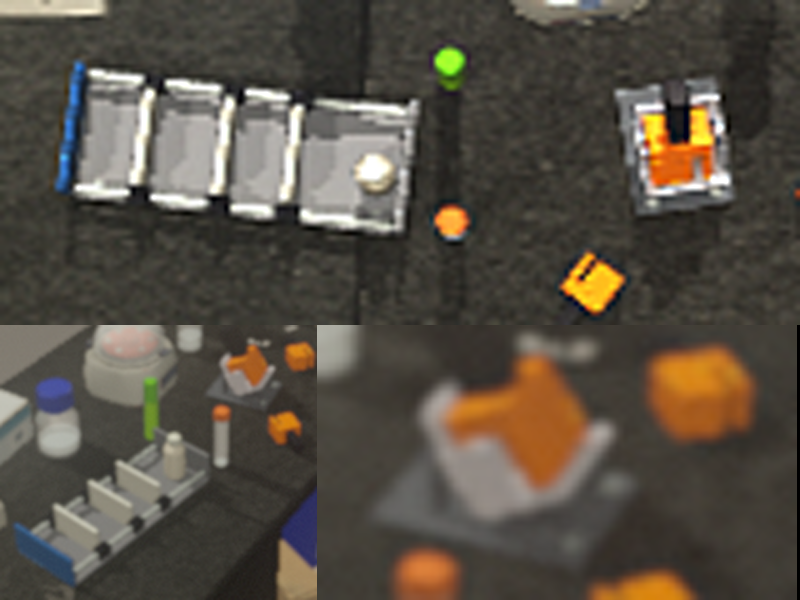

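```bash
cat >> h.py <<'E'
def Rz(a): c,s=np.cos(a),np.sin(a); return np.array([[c,-s,0],[s,c,0],[0,0,1.]])
def Ry(a): c,s=np.cos(a),np.sin(a); return np.array([[c,0,s],[0,1,0],[-s,0,c]])
REST=np.array([.5337,-.1873,0]); RB=Rz(.155)@Ry(.52); SEAT=REST+Rz(.155)@np.array([-.018,-.014,.030])
TY=-.103; TR=Rz(TY); TRAY=np.array([.521,.184,0])
SG=1
def tool(R,sg=None):   # tool z=-block z, tool y=sg*block y
    sg=SG if sg is None else sg
    return np.column_stack([-sg*R[:,0],sg*R[:,1],-R[:,2]])
def tcp(o,R,dz=0.): return o+R@np.array([0,.014,.063+dz])
E
python3 - <<'E'
from h import *
T=np.load("top.npy");q=T.reshape(-1,3)
print("centrifuge",q[(q[:,0]>.6)&(q[:,0]<.8)&(q[:,1]>-.17)&(q[:,1]<-.05)&(q[:,2]>.03)][:,[0,2]].max(0), "x min",np.nanmin(q[(q[:,0]>.6)&(q[:,0]<.8)&(q[:,1]>-.2)&(q[:,1]<-.03)&(q[:,2]>.06)][:,0]))
s=env.sense();print(s["tcp_rot"],s["wrist_force"])
for sg in(1,-1):
    for n,o,R,dz in(("pre",SEAT,RB,.12),("grasp",SEAT,RB,0),("out",SEAT,RB,.2),("d1hi",TRAY+TR@[0,.084,.0],TR,.12),("d1",TRAY+TR@[0,.084,.016],TR,0),("d3",TRAY+TR@[0,-.05,.016],TR,0)):
        j=solver.inverse_kinematics(tcp(o,R,dz),tool(R,sg)); print(sg,n,None if j is None else np.round(j,2))
    print(solver.inverse_kinematics([.4,-.35,.4],tool(RB,sg)))
E
```

```text
centrifuge [0.78225789 0.13657795] x min 0.6383436178150936
[[ 9.66969525e-01  2.54892010e-01 -2.96044122e-05]
 [ 2.54892010e-01 -9.66969525e-01 -1.07613057e-05]
 [-3.13695353e-05  2.85992655e-06 -1.00000000e+00]] [0.22627147 0.11310048 0.2043472 ]
1 pre [ 0.55  0.89 -0.75  1.23  0.57  1.75  1.53]
1 grasp [ 0.6   0.91 -0.7   1.46  0.6   1.53  1.48]
1 out [ 0.25  0.79 -0.23  1.06  0.27  1.81  1.77]
1 d1hi [ 0.14  0.63 -0.97  1.71  0.57  1.11  0.47]
1 d1 [ 0.16  0.83 -1.01  1.78  0.82  1.02  0.29]
1 d3 [ 0.47  0.8  -1.11  1.93  0.87  1.    0.41]
[ 0.79142011  0.41329688 -0.4545109   1.40300848  0.42454046  1.82719446
  2.06588692]
-1 pre [ 0.26  0.77 -0.19  1.26  0.25  1.63 -1.38]
-1 grasp [ 0.27  0.79 -0.15  1.49  0.26  1.39 -1.39]
-1 out [ 0.24  0.79 -0.2   1.06  0.26  1.81 -1.36]
-1 d1hi [ 0.19  0.68 -1.06  1.71  0.65  1.14 -2.73]
-1 d1 [ 0.    0.7  -0.75  1.79  0.6   0.9  -2.69]
-1 d3 [ 0.13  0.55 -0.59  1.95  0.43  0.77 -2.39]
[ 0.50677454  0.37066432 -0.04770712  1.4246642   0.31415545  1.77550225
 -0.96039737]
```

```bash
python3 - <<'E'
from h import *
env.reach([.42,-.33,.38],tool(Rz(.155)))
env.reach(tcp(SEAT,RB,.10),tool(RB)); 
env.movel(tcp(SEAT,RB,0),rate=.12)
f0=env.sense()["wrist_force"]
rgb,P=cloud("scene"); save("g0.png",cv2.resize(rgb[140:220,230:340],(770,560),interpolation=cv2.INTER_CUBIC))
effector.grasp(45)
s=env.sense();print(s["t"],f0,s["wrist_force"],s["gripper_width"],s["grasp_force"],s["ee_pos"]-tcp(SEAT,RB),s["moment"])
E
```

```text
6.1833 [ 0.67267545 -0.0973439   0.83450813] [-1.1387148   1.16652542 -0.20051264] 0.020135821009878013 44.98311102390289 [-1.89880170e-04  1.39298401e-05 -7.39709421e-05] [ 0.20781968 -0.46733763 -0.04175465]
```

View pics/g0.png

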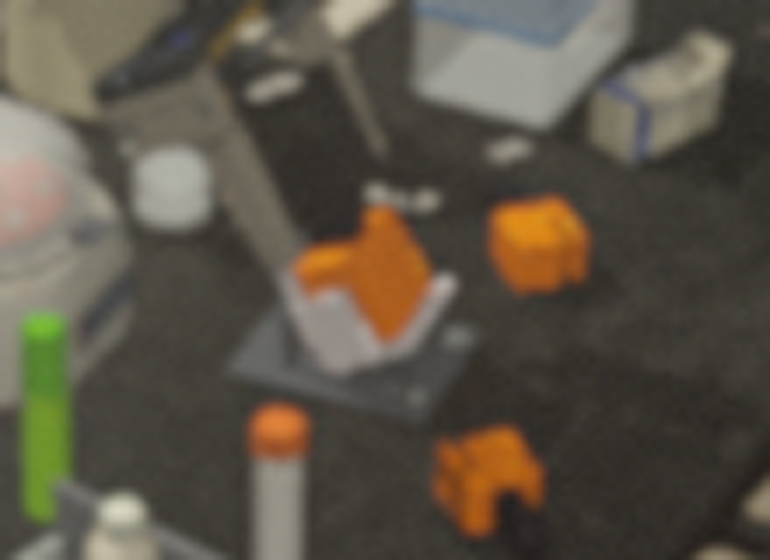

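```bash
cat >> h.py <<'E'
def tray(P): return (P-TRAY)@TR
def blk(y,z,x=0.): return tcp(TRAY+TR@np.array([x,y,z]),TR)   # TCP for block origin at tray coords
def ft(): return np.array(env.sense()["wrist_force"])@TR
E
python3 - <<'E'
from h import *
env.movel(tcp(SEAT,RB,.03),rate=.08); print(env.sense()["gripper_width"],env.sense()["wrist_force"])
env.movel(tcp(SEAT,RB,.12),rate=.2)
env.reach(TRAY+TR@np.array([0,-.12,.32]),tool(TR))
env.reach(blk(.0835,.12),tool(TR))
env.movel(blk(.0835,.062),rate=.15); env.pause(.2)
s=env.sense();print(s["t"],tray(s["ee_pos"]),ft(),s["gripper_width"])
for c in("scene","top"):
    rgb,P=cloud(c); q=tray(P); hsv=cv2.cvtColor(rgb,cv2.COLOR_RGB2HSV).astype(int)
    np.save("hv_%s.npy"%c,P);np.save("hv_%s_rgb.npy"%c,rgb)
    o=(hsv[...,0]<16)&(hsv[...,1]>150)&(hsv[...,2]>80)&(abs(q[...,1]-.1)<.06)&(abs(q[...,0])<.06)&(q[...,2]>.04)
    a=q[o];print(c,"orange",o.sum(),np.percentile(a,[2,50,98],axis=0).round(4))
    if c=="scene":
        f=a[(a[:,2]<.10)&(a[:,2]>.068)];print(" face y pct",np.percentile(f[:,1],[10,25,50,75,90]).round(4),"x",f[:,0].min(),f[:,0].max(),"slope",np.polyfit(f[:,0],f[:,1],1),"zmin",np.percentile(a[:,2],1))
    w=(hsv[...,1]<70)&(hsv[...,2]>110)&(abs(q[...,0])<.035)&(q[...,2]>.012)&(q[...,2]<.052)
    for y in(.0835,.0145,-.044):
        f=q[w&(abs(q[...,1]-y)<.012)]; print(" div",y,len(f),np.percentile(f[:,1],[10,25,50,75,90]).round(4), "low",np.median(f[f[:,2]<.04][:,1]).round(4) if (f[:,2]<.04).any() else None,"top",np.median(f[f[:,2]>.046][:,1]).round(4),"slope",np.polyfit(f[:,0],f[:,1],1)[0].round(3))
    b=q[(hsv[...,0]>95)&(hsv[...,0]<125)&(hsv[...,1]>120)&(abs(q[...,1]-.143)<.02)&(abs(q[...,0])<.04)]
    print(" blue",np.percentile(b[:,1],[5,25,50,75,95]).round(4))
    save("hv_%s.png"%c,cv2.resize(rgb[140:300,150:310],(600,600),interpolation=cv2.INTER_CUBIC))
E
```

```text
0.019760400971571536 [-1.45795435 -1.39629406  0.93930903]
10.1833 [0.00069907 0.09789321 0.12627744] [-0.32357256 -0.06736142 -0.91245664] 0.019564468054295302
scene orange 336 [[-0.0215  0.0766  0.0686]
 [-0.0162  0.1121  0.0978]
 [ 0.0182  0.1264  0.1206]]
 face y pct [0.0809 0.0984 0.1175 0.1245 0.1255] x -0.02352825468841654 0.020549797348277863 slope [0.69119978 0.11830922] zmin 0.06702209428705988
 div 0.0835 101 [0.0837 0.0847 0.0855 0.0863 0.0871] low 0.0857 top 0.0838 slope 0.014
 div 0.0145 171 [0.0147 0.016  0.017  0.0184 0.0191] low 0.0173 top 0.0163 slope 0.006
 div -0.044 162 [-0.0436 -0.0423 -0.0411 -0.04   -0.039 ] low -0.0411 top -0.0423 slope 0.002
 blue [0.1455 0.1469 0.1478 0.1488 0.15  ]Traceback (most recent call last):
  File "<stdin>", line 12, in <module>
    return _quantile_unchecked(
        a, q, axis, out, overwrite_input, method, keepdims, weights)
    return _ureduce(a,
                    func=_quantile_ureduce_func,
    ...<5 lines>...
                    overwrite_input=overwrite_input,
                    method=method)
    r = func(a, **kwargs)
    result = _quantile(arr,
                       quantiles=q,
    ...<2 lines>...
                       out=out,
                       weights=wgt)
    slices_having_nans = np.isnan(arr[-1, ...])
                                  ~~~^^^^^^^^^
IndexError: index -1 is out of bounds for axis 0 with size 0
```

View pics/hv_scene.png

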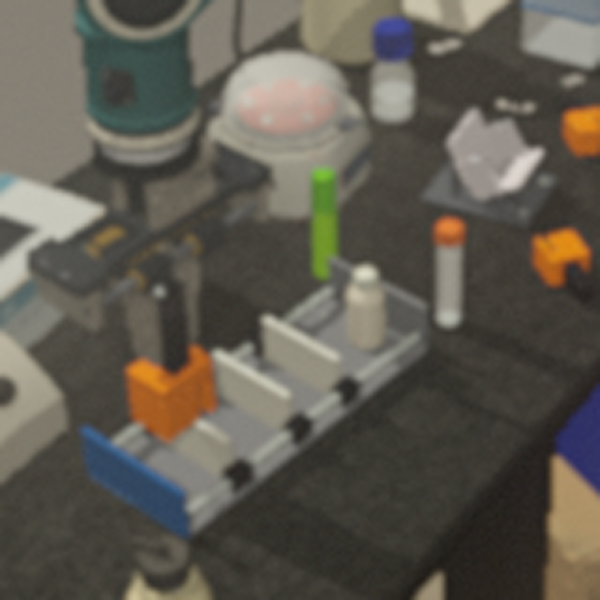

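```bash
python3 - <<'E'
from h import *
P=np.load("hv_scene.npy");rgb=np.load("hv_scene_rgb.npy");q=tray(P);hsv=cv2.cvtColor(rgb,cv2.COLOR_RGB2HSV).astype(int)
o=(hsv[...,0]<16)&(hsv[...,1]>150)&(hsv[...,2]>80)&(abs(q[...,1]-.1)<.06)&(abs(q[...,0])<.06)&(q[...,2]>.04)
oo=cv2.erode(o.astype(np.uint8),np.ones((3,3)))>0
f=q[oo&(abs(q[...,0])<.014)&(q[...,2]>.07)&(q[...,2]<.108)&(q[...,1]>.115)]
A=np.c_[f[:,0],f[:,2]-.09,np.ones(len(f))];print(len(f),"face",np.median(f[:,1]),np.linalg.lstsq(A,f[:,1],rcond=None)[0])
t=q[oo&(q[...,1]<.115)&(q[...,1]>.09)&(abs(q[...,0])<.012)]
print("top z",np.percentile(t[:,2],[20,50,80]) if len(t) else 0)
w=(hsv[...,1]<70)&(hsv[...,2]>110)&(abs(q[...,0])<.038)&(q[...,2]>.012)&(q[...,2]<.042)
w=cv2.erode(w.astype(np.uint8),np.ones((2,2)))>0
for y in(.0835,.0145,-.044):
    f=q[w&(abs(q[...,1]-y-.002)<.008)];A=np.c_[f[:,0],f[:,2]-.03,np.ones(len(f))];print(len(f),np.median(f[:,1]),np.linalg.lstsq(A,f[:,1],rcond=None)[0], f[:,0].min(),f[:,0].max())
E
```

```text
51 face 0.12449383350829789 [ 0.02139177 -0.00629892  0.12443066]
top z [0.11426482 0.11482163 0.11537843]
57 0.08568029926600397 [-0.02137584  0.01322454  0.08546548] -0.03658585404820836 0.013014206527847549
86 0.017494537185454642 [-0.01003964  0.07931561  0.01760548] -0.03594798062325659 0.033643866118345966
82 -0.04101042065636207 [-0.00519246  0.06302305 -0.04095018] -0.037961819245391375 0.03198330095071411
```

```bash
cat >> h.py <<'E'
def descend(y,zend=.019):
    env.movel(blk(y,.056),rate=.1); env.pause(.15); f0=ft()
    for z in np.arange(.053,.038,-.002):
        env.movel(blk(y,z),rate=.03); d=ft()-f0
        if abs(d[2])>4 or abs(d[1])>6:
            print("contact at",z,d.round(1),tray(env.sense()["ee_pos"]).round(4)); env.movel(blk(y,.058),rate=.05); return False
    print("entered",d.round(2)); 
    for z in np.linspace(.038,zend,5)[1:]:
        env.movel(blk(y,z),rate=.06); d=ft()-f0
        if abs(d[2])>6: print("z stop",z,d.round(1)); break
    print("in",d.round(2),tray(env.sense()["ee_pos"])-[0,.014,.063]); return True
E
python3 - <<'E'
from h import *
for y in(.0823,.0805,.084):
    if descend(y): break
print(y,env.sense()["t"])
E
```

```text
entered [-0.26 -0.35 -0.11]
in [ 1.3  -0.78 -0.9 ] [-0.00020434  0.08210695  0.01861678]
0.0823 13.6833
```

```bash
python3 - <<'E'
from h import *
z=.019; f0=ft()
env.movel(blk(.095,z),rate=.06); env.pause(.1); fd=ft(); print("drag",(fd-f0).round(2),tray(env.sense()["ee_pos"])[1]-.014)
y=.095
while y<.106:
    y+=.0006; env.movel(blk(y,z),rate=.02); d=ft()-fd
    print(round(y,4),(tray(env.sense()["ee_pos"])[1]-.014).round(5),d.round(2))
    if d[1]<-5: break
print(env.sense()["t"])
E
```

```text
drag [-0.54 -0.66 -0.02] 0.09548975171033103
0.0956 0.09555 [-0.69 -2.35  0.  ]
0.0962 0.09586 [-0.83 -2.42  2.67]
0.0968 0.09672 [-0.61 -1.99  2.31]
0.0974 0.09751 [ 0.05 -2.93  2.67]
0.098 0.09814 [-0.75 -2.63  2.29]
0.0986 0.09868 [-0.3  -2.77  1.11]
0.0992 0.09927 [-0.52 -3.14  1.71]
0.0998 0.09987 [-0.83 -2.08  1.12]
0.1004 0.10046 [-0.04 -2.11  0.91]
0.101 0.10109 [-0.03 -1.7   1.64]
0.1016 0.1012 [-0.84 -3.55  2.73]
0.1022 0.10125 [-0.58 -4.99  3.99]
0.1028 0.10128 [-1.06 -7.97  3.45]
17.3917
```

```bash
cat >> h.py <<'E'
Y1=.1011
def leave(y,z=.019):
    env.movel(blk(y,z),rate=.03); env.pause(.1); f0=ft()
    env.movel(blk(y,.038),rate=.06); print("lift",(ft()-f0).round(2)); env.movel(blk(y,.066),rate=.12)
def draw(y0,goal,z=.019):
    f0=ft(); env.movel(blk(goal-.004,z),rate=.06); env.pause(.1); fd=ft(); print("drag",(fd-f0).round(2))
    y=goal-.004; F=[]
    while y<goal+.0008:
        y+=.0004; env.movel(blk(y,z),rate=.02); d=(ft()-f0)[1]; e=tray(env.sense()["ee_pos"])[1]-.014
        F.append(d); print(round(y,4),e.round(5),d.round(2))
        if e>goal-.0001: break
        if len(F)>3 and d<np.mean(F[1:-1])-2.2: print("force stop"); break
E
python3 - <<'E'
from h import *
leave(.1002)
for y in(.014,.0125,.0155):
    if descend(y): break
draw(y,Y1-.044)
print(env.sense()["t"])
rgb,P=cloud("scene"); save("d2.png",cv2.resize(rgb[160:300,150:290],(600,600),interpolation=cv2.INTER_CUBIC))
E
```

```text
lift [-0.75  0.07  0.7 ]
entered [0.74 0.66 1.14]
in [0.05 1.62 0.53] [-0.00020113  0.01386496  0.01868278]
drag [-0.53 -0.98  0.45]
0.0535 0.0538 -0.35
0.0539 0.05397 -0.74
0.0543 0.05433 -2.07
0.0547 0.0544 -1.95
0.0551 0.05448 -3.63
0.0555 0.05503 -4.28
0.0559 0.0558 -4.35
0.0563 0.0563 -4.13
0.0567 0.05668 -3.72
0.0571 0.05703 -3.82
26.1583
```

View pics/d2.png

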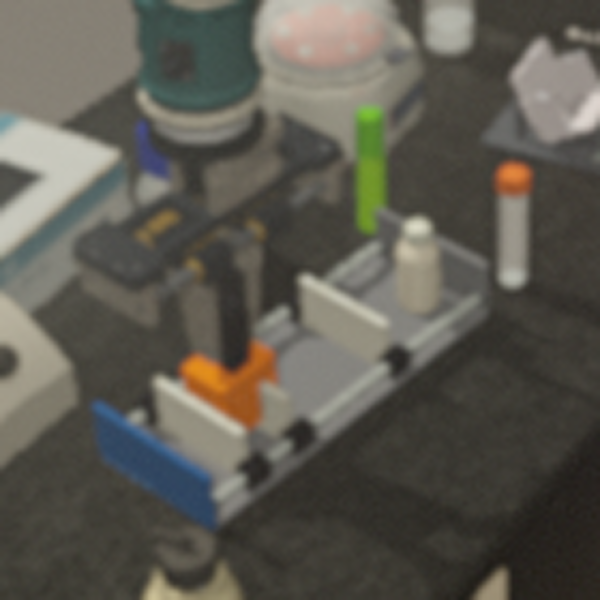

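```bash
python3 - <<'E'
from h import *
leave(.0561)
for y in(-.0445,-.046,-.043):
    if descend(y): break
draw(y,Y1-.0880)
leave(.0121)
env.movel(blk(.0121,.15),rate=.2)
print(env.sense()["t"])
rgb,P=cloud("scene"); q=tray(P);hsv=cv2.cvtColor(rgb,cv2.COLOR_RGB2HSV).astype(int)
w=(hsv[...,1]<70)&(hsv[...,2]>110)&(abs(q[...,0])<.038)&(q[...,2]>.012)&(q[...,2]<.042)
w=cv2.erode(w.astype(np.uint8),np.ones((2,2)))>0
for y in(.099,.055,.011):
    f=q[w&(abs(q[...,1]-y-.003)<.008)];print(len(f),np.median(f[:,1]))
save("d3.png",cv2.resize(rgb[140:300,150:310],(600,600),interpolation=cv2.INTER_CUBIC))
E
```

```text
lift [0.41 0.43 0.02]
entered [0.42 0.11 0.74]
in [ 0.82  0.08 -0.62] [-0.00019628 -0.04458374  0.01869036]
drag [-1.48  0.23  1.19]
0.0095 0.00973 -0.07
0.0099 0.00995 0.03
0.0103 0.01036 -0.84
0.0107 0.01051 -1.28
0.0111 0.0106 -2.74
0.0115 0.01094 -3.42
force stop
lift [-0.71  0.52 -0.33]
36.125
80 0.10336314665531354
83 0.05937826112775471
88 0.01507331030583597
```

View pics/d3.png

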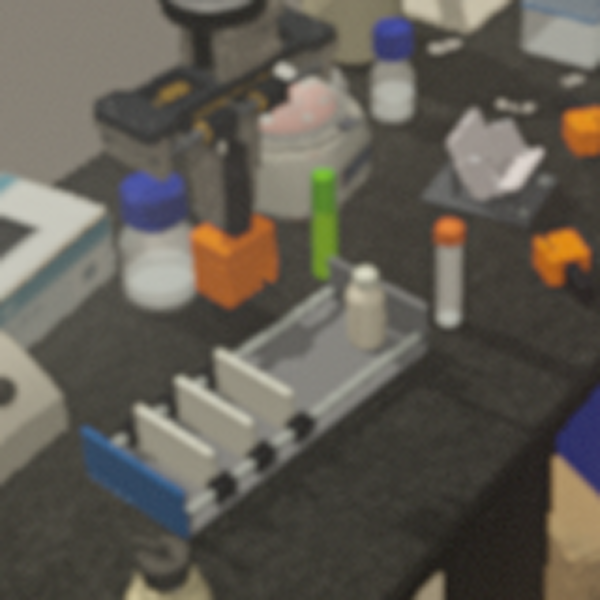

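```bash
sed -i 's/-2.2: print/-9: print/' h.py; python3 - <<'E'
from h import *
if descend(.0109):
    z=.019; f0=ft(); g=Y1-.088
    for y in list(np.arange(.0117,g,.0004))+[g,g+.0003]:
        env.movel(blk(y,z),rate=.02); e=tray(env.sense()["ee_pos"])[1]-.014; print(round(y,4),e.round(5),(ft()-f0)[1].round(2))
        if e>g-.0001: break
    leave(.0121)
env.movel(blk(.0121,.15),rate=.25)
print(env.sense()["t"])
rgb,P=cloud("scene"); q=tray(P);hsv=cv2.cvtColor(rgb,cv2.COLOR_RGB2HSV).astype(int)
w=(hsv[...,1]<70)&(hsv[...,2]>110)&(abs(q[...,0])<.038)&(q[...,2]>.012)&(q[...,2]<.042)
w=cv2.erode(w.astype(np.uint8),np.ones((2,2)))>0
for y in(.099,.055,.011):
    f=q[w&(abs(q[...,1]-y-.003)<.008)];print(len(f),np.median(f[:,1]))
E
```

```text
entered [ 0.78 -0.3  -0.87]
in [ 0.83  0.22 -0.04] [-0.00019789  0.01074218  0.01867443]
0.0117 0.01186 0.04
0.0121 0.01214 0.61
0.0125 0.01245 -0.38
0.0129 0.01249 -2.75
0.0131 0.01254 -2.56
0.0134 0.01301 -3.52
lift [0.64 0.2  0.65]
43.6
77 0.10337179949899894
76 0.059335312561381894
95 0.01565234786979758
```

```bash
python3 - <<'E'
from h import *
env.reach(TRAY+TR@np.array([0,-.12,.32]),tool(TR))
env.reach(tcp(SEAT,RB,.12),tool(RB))
env.movel(tcp(SEAT,RB,.045),rate=.2); env.pause(.15); f0=np.array(env.sense()["wrist_force"])
for d in(.036,.028,.02,.012,.006,.003,.001,0):
    env.movel(tcp(SEAT,RB,d),rate=.06); df=np.array(env.sense()["wrist_force"])-f0; print(d,(df@RB).round(2))
    if np.linalg.norm(df)>12: print("STOP"); break
s=env.sense();print(s["t"],(s["ee_pos"]-tcp(SEAT,RB)).round(4))
rgb,P=cloud("scene"); save("r.png",cv2.resize(rgb[140:220,230:340],(770,560),interpolation=cv2.INTER_CUBIC))
E
```

```text
0.036 [ 0.27  0.24 -1.86]
0.028 [-0.5   0.56 -2.35]
0.02 [-0.26  0.42 -2.58]
0.012 [-0.24  0.32 -3.13]
0.006 [-0.8   0.31 -2.84]
0.003 [-1.79 -0.11 -1.81]
0.001 [-1.12 -0.59  0.29]
0 [-2.65  0.46  1.87]
48.3583 [ 0.     -0.      0.0001]
```

View pics/r.png

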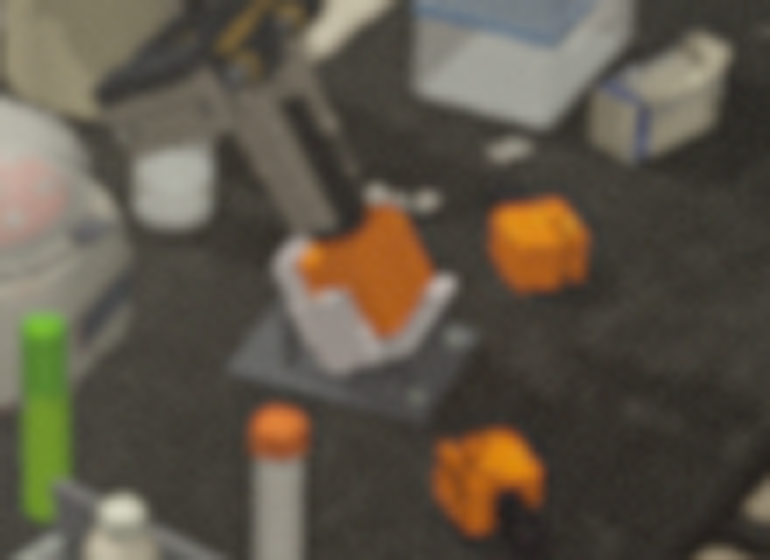

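The block is seated in the rest at the original pose, with light contact force. I'll release, retreat along its axis and check.

```bash
python3 - <<'E'
from h import *
effector.release(); env.pause(.2)
env.movel(tcp(SEAT,RB,.11),rate=.15)
env.reach([.42,-.36,.38],tool(Rz(.155))); env.pause(.3)
a,P=cloud("scene"); b,_=cloud("top")
A=cv2.resize(a[130:300,150:340],(534,478),interpolation=cv2.INTER_CUBIC); B=cv2.resize(b[170:235,280:320],(260,478),interpolation=cv2.INTER_CUBIC)
save("end.png",np.hstack([A,B])); print(env.sense()["t"])
E
```

```text
52.2833
```

View pics/end.png

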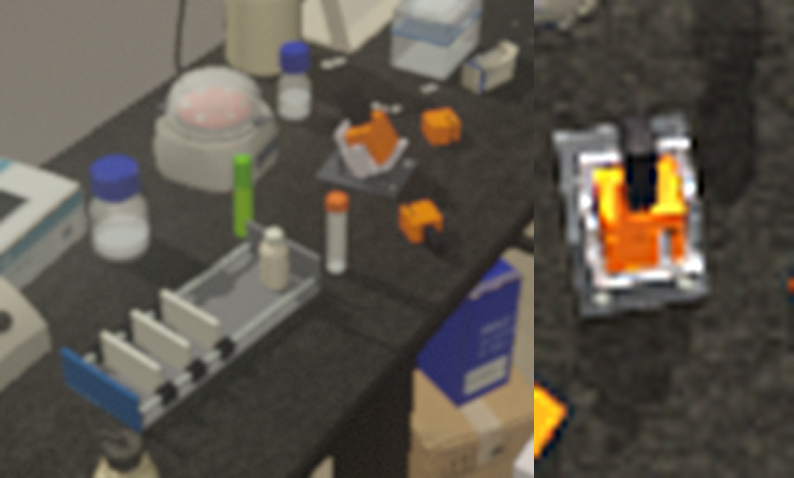

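The block is back in its rest (about px 370,140), the three dividers are evenly spaced (px 130–190, 315–360), and the bystanders are still standing.

```bash
python3 -c "
from h import *
print(workorder.finish_job())"
```

```text
the job is handed in; nothing more can be done
None
```

I spaced the three dividers from the blue wall with the block, put it back in its rest and handed the job in at about 52 s; divider 3 needed a second draw because my force check stopped the first about 2 mm short, and the last camera check gave centre spacings of 44.0 and 43.7 mm against 44.

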